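# Load two grinding-wheel packs on their pins

### The arm

A 6-joint arm with a two-finger parallel gripper is mounted at the origin on the work surface. World frame = base frame: x ahead of the robot, y to its left, z up, the work surface at z = 0. Lengths are in m, angles in degrees, forces in N, time in s.
With the tool pointing down it reaches from about 0.35 to 0.875 m from the base axis. Payload 4.2 kg.
Tool frame: the origin (TCP) lies where the fingers leave the gripper's body, on its centre line; the fingertips stand 70 mm ahead of it and the grasp point (between the pads) lies 51 mm ahead of it; z points along the fingers, y is the direction in which the jaws open and shut (so a half turn about z gives the same grasp; the last joint's range is limited). The gripper opens to 87 mm and grips with 3 to 60 N. Pads are 19 mm wide; open, the fingers measure 117 mm over their backs; the gripper's body (75 mm by 190 mm) begins 51 mm behind the grasp point.
Start: joints at [85.806, 22.042, 0.453, 0, -68.411, -14.817], TCP at [0.204, 0.591, 0.292] pointing down, gripper open.
Joint ranges: [-179.83, 179.83], [-69.29, 118.12], [-61.27, 80.66], [-181.25, 117.63], [-171.15, -9.14], [-177.46, 177.46]. Speed limits (degrees/s): [159.86, 159.86, 180, 180, 180, 180].

### API

Orientations are given as a 3x3 rotation matrix whose columns are the frame's x, y, z axes.
In Python, from station import sense, cams, job gives the robot as it stands. The module is installed in compiled form; this text tells all that it offers.
- The arm moves only by the shell command python3 -m handwheel 'ROWS'. ROWS is JSON, a list of rows, each a list of 5 numbers: the shift along the tool's x, y, z in cm, then the turn about the tool's z in degrees, then the opening, from 0 (shut) to 1 (fully open). A call has 1 to 10 rows; each row shifts and turns the commanded pose from where the row before left it, along the tool's axes as they then stand; what a row does not reach is not made up. A row lasts 1/8 s, in which the tool goes at most 62.5 mm and 10.7 degrees, less where a joint would pass 70% of its speed; a pose out of reach is approached as far as the arm can. A call with a gripper value outside its range is refused whole. The fingers move at their own pace and stop on an object; the grip force is fixed at half the most. Time passes only in rows, so rows that do not move let the fingers close. It gives the time, the measured TCP pose, the force and the opening at its end, in the units of the state.
- sense(): the state, without advancing time (a new reading comes with each control period).
- cams.capture(name): name is "scene" or "side" or "wrist"; returns the picture (384x512x3 uint8, red, green, blue); there is no depth.
- cams.camera_params(name): a dict with "fx", "fy", "cx", "cy" (pixels), "origin" and "rotation" of the camera in the world. Camera axes: x right, y down, z forward; pixel columns grow to the right and rows downward; lengths in m; the calibration is good to about 2 mm. A picture is of the moment at which its call begins: read the wrist's pose just before it. camera_params takes no time and is no camera call; for the wrist camera it gives the pose at the moment of the call.
- job.finish_job(): hands the job in, once; it reports no verdict.
The state is a dict: "time_s": time; "joints": joint angles; "joint_velocities": joint speeds; "effort": joint torques, N m; "tcp_pos": TCP position; "ee_rot": TCP orientation; "wrist_force": force on the tool from outside, world axes, zero at the start; "moment": the same for the moment, N m; "gripper_width": opening from 0.0 (shut) to 1.0 (fully open).
Only numpy, scipy, OpenCV 4.12 (cv2) and the standard library are available. Lean on these libraries where they do the work, as an engineer would, in place of code of your own. Each camera call takes 0.05 s, during which the arm holds its last target. There are 200 camera calls.

### The job

Make up the two wheel packs for the grinders: thread on the pin with the orange base, from the bottom up, the dark steel flange, the brown wheel and the brass collar, and on the pin with the blue base first the black spacer and then the white wheel, each lying flat and fully down. The two wheels are brittle, so lower them all the way down and do not let them drop. Leave the green wheel, the big nut and the yellow tin where they are.

Things in the scene. Friction and masses are not known exactly. Their poses are not given: they have to be found in the camera images.
- flange_mid (a point): Steel flange: plain flat ring of dark grey steel, 64 mm in diameter, 12 mm high. Loose, lying flat, held by its outside from above; bore 23 mm right through. This point is its centre, half-way up; z is its axis.
- brown_wheel_mid (a point): Brown grinding wheel: dark brown ring with a pale paper disc about the bore, 60 mm in diameter, 20 mm high. Loose, lying flat, held by its outside from above; bore 23 mm right through. This point is its centre, half-way up; z is its axis.
- brass_collar_mid (a point): Brass collar: yellow brass ring, 40 mm in diameter, 16 mm high. Loose, lying flat, held by its outside from above; bore 23 mm right through. This point is its centre, half-way up; z is its axis.
- black_spacer_mid (a point): Black spacer: black plastic ring, 40 mm in diameter, 16 mm high. Loose, lying flat, held by its outside from above; bore 23 mm right through. This point is its centre, half-way up; z is its axis.
- white_wheel_mid (a point): White grinding wheel: white ring with a blue paper disc about the bore, 60 mm in diameter, 20 mm high. Loose, lying flat, held by its outside from above; bore 23 mm right through. This point is its centre, half-way up; z is its axis.
- orange_pin: Loading pin, fixed to the bench: a square orange base plate 84 x 84 x 10 mm with an upright bright steel pin, 16 mm in diameter, in its middle; the pin is a plain cylinder to 58 mm above the bench and tapers to its tip at 66 mm. Origin: on the bench under the middle of the pin; z is the pin's axis. Things threaded on the pin rest on the plate or on one another, with 3.5 mm of play all round.
- blue_pin: Loading pin, fixed to the bench: a square blue base plate 84 x 84 x 10 mm with an upright bright steel pin, 16 mm in diameter, in its middle; the pin is a plain cylinder to 58 mm above the bench and tapers to its tip at 66 mm. Origin: on the bench under the middle of the pin; z is the pin's axis. Things threaded on the pin rest on the plate or on one another, with 3.5 mm of play all round.
- green_wheel_mid (a point): Green grinding wheel, not needed: 60 mm in diameter, 20 mm high, pale paper disc; loose, to be left alone. This point is its centre, half-way up.
- nut_mid (a point): Big dark steel hexagon nut, not needed: 50 mm across flats, 58 mm across corners, 28 mm high; loose, to be left alone. This point is its centre, half-way up.
- tin_mid (a point): Small round yellow tin of steel bits, not needed: 60 mm in diameter, 45 mm high; loose, to be left alone. This point is its centre, half-way up.
Things that resemble listed ones, but are neither listed nor needed, are in the scene too. Leave any red look-alike of the part that bears white_wheel_mid alone.

How it is judged (in metres and radians):
At the end, for the whole second after the job is handed in: Orange pin, bottom up: flange, brown wheel, brass collar (centres 16, 32, 50 mm above the bench); blue pin: black spacer, white wheel (18, 36 mm). Each within 7 mm of the pin's axis and 4 mm of that height, flat to 0.1 rad, released and at rest (under 0.02 m/s) (horizontal distance between each of flange_mid, brown_wheel_mid, brass_collar_mid and orange_pin below 0.007 m and z of flange_mid in the frame of orange_pin between 0.012 and 0.02 m and angle between the z axis of each of flange_mid, brown_wheel_mid, brass_collar_mid and the z axis of orange_pin, either way round below 0.1 rad and linear speed of each of flange, brown_wheel, brass_collar, black_spacer, white_wheel below 0.02 m/s and z of brown_wheel_mid in the frame of orange_pin between 0.028 and 0.036 m and z of brass_collar_mid in the frame of orange_pin between 0.046 and 0.054 m and horizontal distance between each of black_spacer_mid, white_wheel_mid and blue_pin below 0.007 m and z of black_spacer_mid in the frame of blue_pin between 0.014 and 0.022 m and angle between the z axis of each of black_spacer_mid, white_wheel_mid and the z axis of blue_pin, either way round below 0.1 rad and z of white_wheel_mid in the frame of blue_pin between 0.032 and 0.04 m); the robot touches nothing.
It fails at once if the green wheel is shifted by more than 25 mm (distance of green_wheel_mid from where it was at the start of the episode above 0.025 m).
It fails at once if the big nut is shifted by more than 25 mm (distance of nut_mid from where it was at the start of the episode above 0.025 m).
It fails at once if the yellow tin is shifted by more than 25 mm (distance of tin_mid from where it was at the start of the episode above 0.025 m).
It fails at once if the brown wheel is dropped: it moves faster than 0.6 m/s out of the fingers (a fall of about 18 mm) (linear speed of brown_wheel above 0.6 m/s and contact force between the fingers and brown_wheel below 0.05 N).
It fails at once if the white wheel is dropped: it moves faster than 0.6 m/s out of the fingers (a fall of about 18 mm) (linear speed of white_wheel above 0.6 m/s and contact force between the fingers and white_wheel below 0.05 N).
It also fails if it takes over 115 s, if anything falls off the work surface, if the arm or the gripper's body presses on something with over 40 N, if the wrist force passes 120 N, or if a joint passes its speed limit or range.

## Working session

There is one attempt and no reset: what is moved stays moved. The work goes in short steps, Python scripts to look and compute and a shell command to move; the robot and the scene stay as the last step left them, time stands still between calls to the robot, and variables do not carry over. Pictures are saved under pics/ and viewed, about 12 in all and at most 16, crops included, and the job is handed in when it is done.

```bash
mkdir -p pics; python3 - <<'E'
from station import sense,cams
import cv2,numpy as np
s=sense();print(s['time_s'],s['tcp_pos'],s['ee_rot'],s['gripper_width'])
for n in ['scene','side','wrist']:
    p=cams.camera_params(n);print(n,p)
    im=cams.capture(n)[:,:,::-1];cv2.imwrite(f'pics/{n}0_raw.png',im)
    cv2.imwrite(f'pics/{n}0.png',cv2.resize(im,(800,600),interpolation=cv2.INTER_CUBIC))
E
```

```text
0.0 [0.20339279 0.59049323 0.29113179] [[ 9.45405773e-01 -3.25894954e-01 -6.35368841e-04]
 [-3.25895556e-01 -9.45403300e-01 -2.16488181e-03]
 [ 1.04844257e-04  2.25375564e-03 -9.99997455e-01]] 1.0009926280261028
scene {'fx': 362.32053965786054, 'fy': 362.32053965786054, 'cx': 251.56697763412402, 'cy': 189.13431928444675, 'origin': array([0.97012531, 0.65507135, 0.65137882]), 'rotation': array([[-0.86074985,  0.32030381, -0.39561998],
       [ 0.50888509,  0.52304332, -0.68371167],
       [-0.01206907, -0.78982983, -0.61320729]])}
side {'fx': 368.89453081767437, 'fy': 368.89453081767437, 'cx': 259.87900730584806, 'cy': 194.0971430838724, 'origin': array([ 0.23510613, -0.40342259,  0.652138  ]), 'rotation': array([[ 0.75976709, -0.50258666,  0.41250529],
       [-0.65018539, -0.59078189,  0.47774021],
       [ 0.0035948 , -0.63117621, -0.77563114]])}
wrist {'fx': 277.2306668312637, 'fy': 277.2306668312637, 'cx': 260.869220009419, 'cy': 194.94167028347204, 'origin': array([0.28155428, 0.5633859 , 0.38469617]), 'rotation': array([[-0.32653321, -0.90325582, -0.27839719],
       [-0.94518471,  0.31248062,  0.09477198],
       [ 0.00139038,  0.29408296, -0.95577888]])}
```

View pics/scene0.png

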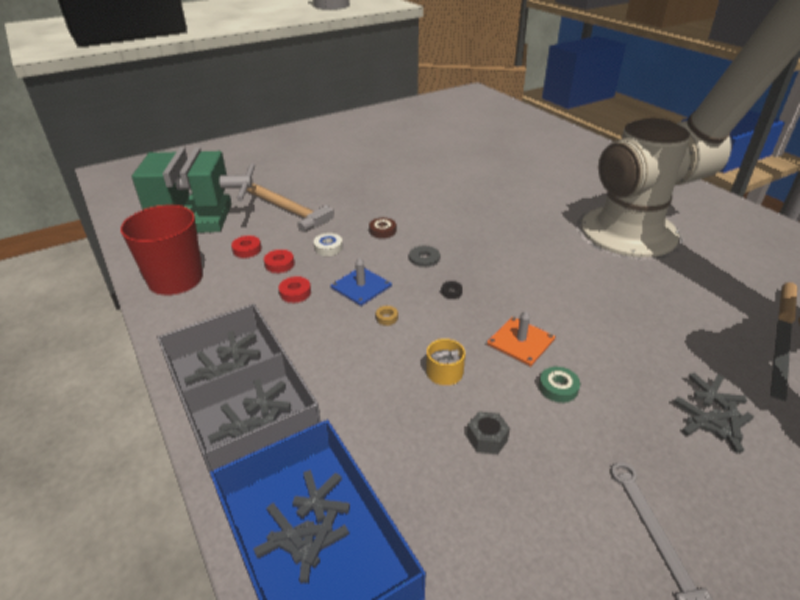

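View pics/side0.png

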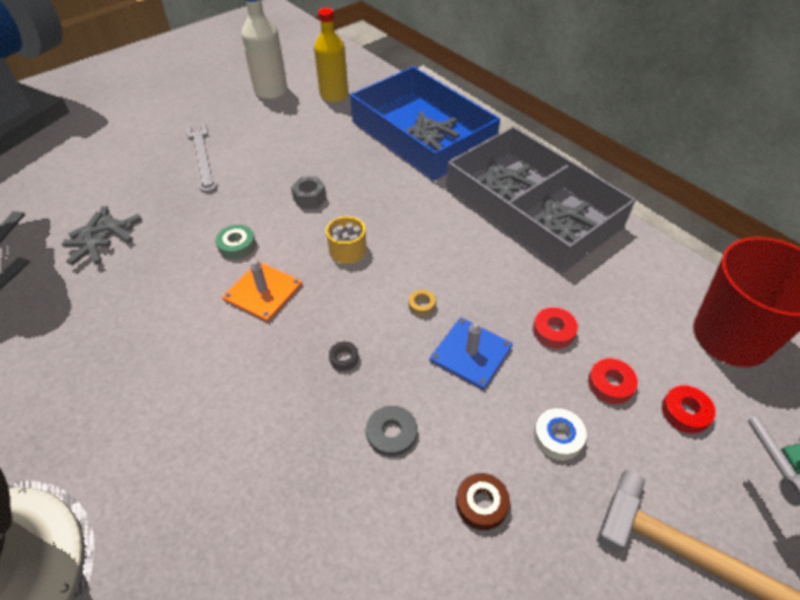

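The two views show all the parts: the orange pin base at about (521,340) in scene and (263,291) in side, the blue one at (361,286) and (472,352). The three red wheels are decoys, and the real white wheel has a blue disc at (328,243) and (561,435).

```bash
cat > h.py <<'E'
import numpy as np,cv2
def ray(p,px,z):
    d=p['rotation']@np.array([(px[0]-p['cx'])/p['fx'],(px[1]-p['cy'])/p['fy'],1]);o=p['origin']
    return (o+d*(z-o[2])/d[2])[:2]
def proj(p,X):
    c=(np.atleast_2d(X)-p['origin'])@p['rotation']
    return np.c_[p['fx']*c[:,0]/c[:,2]+p['cx'],p['fy']*c[:,1]/c[:,2]+p['cy']]
def circ(x,y,z,r,n=60):
    t=np.linspace(0,2*np.pi,n);return np.c_[x+r*np.cos(t),y+r*np.sin(t),0*t+z]
def overlay(im,p,objs,x0,y0,w,h,k):
    c=cv2.resize(im[y0:y0+h,x0:x0+w],None,fx=k,fy=k,interpolation=cv2.INTER_CUBIC)
    for curve,col in objs:
        q=(((proj(p,curve)-[x0,y0]+.5)*k-.5)*8).round().astype(np.int32)
        cv2.polylines(c,[q],False,col,1,cv2.LINE_AA,3)
    return c
E
python3 - <<'E'
from station import cams
import cv2,numpy as np
from h import *
P={n:cams.camera_params(n) for n in('scene','side')}
D=dict(flange=((424,256),(391,431),.006,.032,.012),brown=((383,227),(483,501),.010,.03,.02),white=((328,243),(561,435),.01,.03,.02),
black=((452,290),(344,356),.008,.02,.016),brass=((387,315),(422,302),.008,.02,.016),orange=((521,340),(263,291),.009,.042,.01),blue=((361,286),(472,352),.009,.042,.01),
green=((560,383),(235,241),.01,.03,.02),nut=((488,432),(309,193),.014,.029,.028),tin=((446,361),(346,240),.022,.03,.045))
objs=[]
for k,(a,b,z,r,h) in D.items():
    A=ray(P['scene'],np.array(a)/1.5625,z);B=ray(P['side'],np.array(b)/1.5625,z);m=(A+B)/2
    print(k,A.round(4),B.round(4),m.round(4))
    if k in('orange','blue'): objs+=[(circ(*m,.058,.008),(0,255,0)),(circ(*m,.01,.008),(0,255,0))]
    else: objs+=[(circ(*m,h,r),(0,255,0)),(circ(*m,0,r),(0,255,0))]
    
for n,(x0,y0,w,h) in dict(scene=(200,130,190,142),side=(130,120,270,230)).items():
    k=4 if n=='scene' else 2.6
    cv2.imwrite(f'pics/{n}1.png',overlay(cv2.imread(f'pics/{n}0_raw.png'),P[n],objs,x0,y0,w,h,k))
E
```

```text
flange [ 0.433  -0.1447] [ 0.4336 -0.1467] [ 0.4333 -0.1457]
brown [ 0.4506 -0.2822] [ 0.4563 -0.2815] [ 0.4534 -0.2818]
white [ 0.5814 -0.2867] [ 0.5858 -0.2861] [ 0.5836 -0.2864]
black [ 0.4523 -0.0191] [ 0.4551 -0.022 ] [ 0.4537 -0.0206]
brass [ 0.5929 -0.0194] [ 0.5967 -0.0198] [ 0.5948 -0.0196]
orange [0.4348 0.1552] [0.4329 0.1458] [0.4339 0.1505]
blue [ 0.5925 -0.1182] [ 0.5898 -0.1291] [ 0.5912 -0.1236]
green [0.4493 0.2619] [0.4538 0.2623] [0.4516 0.2621]
nut [0.604  0.2814] [0.6058 0.2783] [0.6049 0.2799]
tin [0.5786 0.1417] [0.5815 0.1408] [0.58   0.1412]
```

View pics/scene1.png

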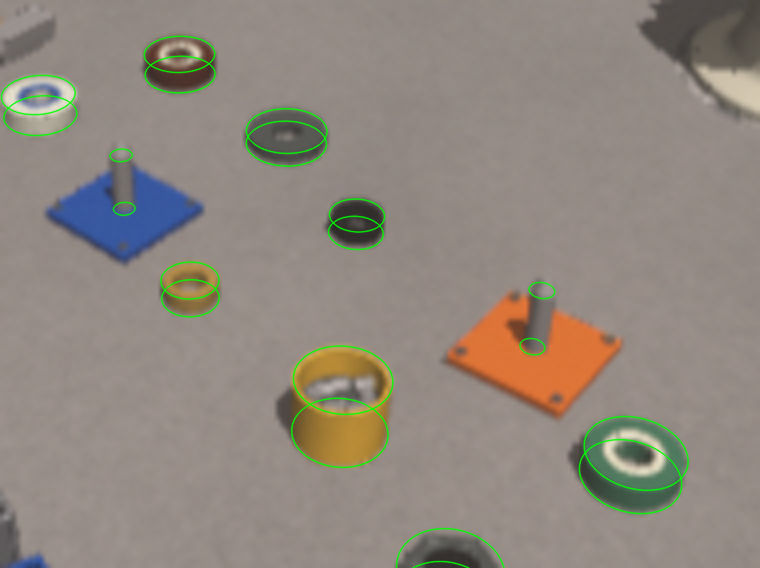

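View pics/side1.png

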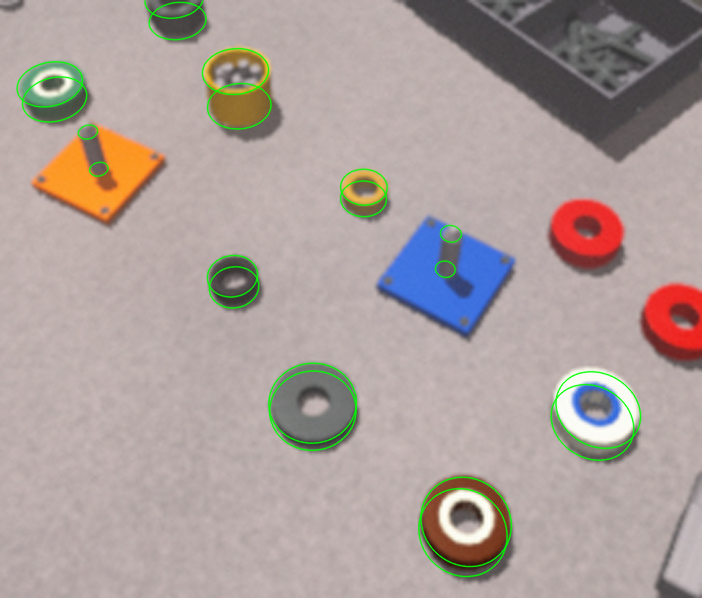

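```bash
python3 -m handwheel '[[0,0,0,-9.5,1],[0,0,0,-9.5,1],[2.8,5.4,1.1,0,1],[2.8,5.4,1.1,0,1],[2.8,5.4,1.1,0,1],[2.8,5.4,1.1,0,1],[2.8,5.4,1.1,0,1],[2.8,5.4,1.1,0,1],[2.8,5.4,1.1,0,1],[2.8,5.4,1.1,0,1]]'; cat > look.py <<'E'
import sys
from station import sense,cams
from h import *
n=sys.argv[1]
s=sense();p=cams.camera_params('wrist');im=cams.capture('wrist')[:,:,::-1].copy()
cv2.imwrite(f'pics/{n}_raw.png',im);np.savez(f'pics/{n}.npz',**p)
cv2.imwrite(f'pics/{n}.png',cv2.resize(im,(800,600),interpolation=cv2.INTER_CUBIC))
print(s['time_s'],s['tcp_pos'].round(4),s['ee_rot'].round(4).tolist(),s['joints'],s['wrist_force'].round(2))
E
python3 look.py w1; python3 - <<'E'
from station import cams
from h import *
P={n:cams.camera_params(n) for n in('scene','side')}
for n,nm,px,z in [('scene','blue',(126,206.5),.01),('scene','bluetip',(121,146),.066),('scene','orange',(535.5,346),.01),('scene','otip',(542,284),.066),
 ('side','blue',(447,271.5),.01),('side','bluetip',(453,229),.066),('side','orange',(98,169),.01),('side','otip',(87,126),.066)]:
    k,x0,y0=(4,200,130) if n=='scene' else (2.6,130,120)
    print(n,nm,ray(P[n],((px[0]+.5)/k-.5+x0,(px[1]+.5)/k-.5+y0),z).round(4))
E
```

```text
time_s: 1.4
tcp_pos: [0.428, 0.1571, 0.2041]
ee_rot: [[1.0, 0.0, 0.001], [0.0, -1.0, 0.0], [0.001, -0.0, -1.0]]
wrist_force: [0.8, 0.7, -0.0]
gripper_width: 1.0
1.4 [0.428  0.1571 0.2041] [[1.0, 0.0004, 0.0005], [0.0004, -1.0, 0.0004], [0.0005, -0.0004, -1.0]] [ 4.06743781e+01  1.08744256e+01 -2.97245403e+01  6.43517652e-03
 -4.93637930e+01  4.93468738e+01] [ 0.83  0.74 -0.02]
scene blue [ 0.5887 -0.1247]
scene bluetip [ 0.5908 -0.123 ]
scene orange [0.4318 0.1516]
scene otip [0.4369 0.153 ]
side blue [ 0.5906 -0.1268]
side bluetip [ 0.5908 -0.1258]
side orange [0.4334 0.1504]
side otip [0.4341 0.1488]
```

View pics/w1.png

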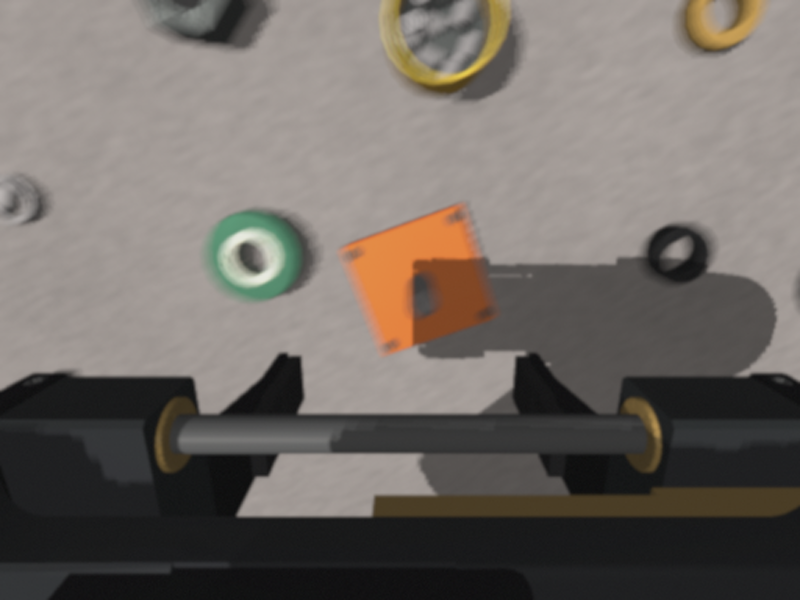

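```bash
python3 - <<'E'
from h import *
p=dict(np.load('pics/w1.npz'))
for n,px,z in [('orange',(421.4,284.2),.01),('black top',(679,246),.012),('green',(254,257),.02)]: print(n,ray(p,(np.array(px)+.5)/1.5625-.5,z).round(4))
E
python3 -m handwheel '[[0,5.5,0,0,1],[0,6,0,0,1],[0,6,0,0,1],[0,6,0,0,1],[0,6,0,0,1],[0.5,1,0,0,1],[0,0,0,0,1],[0,0,0,0,1]]'; python3 look.py w2
```

```text
orange [0.437  0.1472]
black top [ 0.4636 -0.0229]
green [0.4577 0.2563]
time_s: 2.45
tcp_pos: [0.4324, -0.1451, 0.2041]
ee_rot: [[1.0, 0.001, -0.0], [0.001, -1.0, 0.0], [-0.0, -0.0, -1.0]]
wrist_force: [0.1, -0.5, -0.9]
gripper_width: 1.001
2.45 [ 0.4324 -0.1451  0.2041] [[1.0, 0.0014, -0.0003], [0.0014, -1.0, 0.0002], [-0.0003, -0.0002, -1.0]] [ 1.95268431e+00  1.09123936e+01 -2.96609577e+01 -1.69608661e-02
 -4.94453425e+01  8.81360085e+01] [ 0.14 -0.46 -0.88]
```

View pics/w2.png

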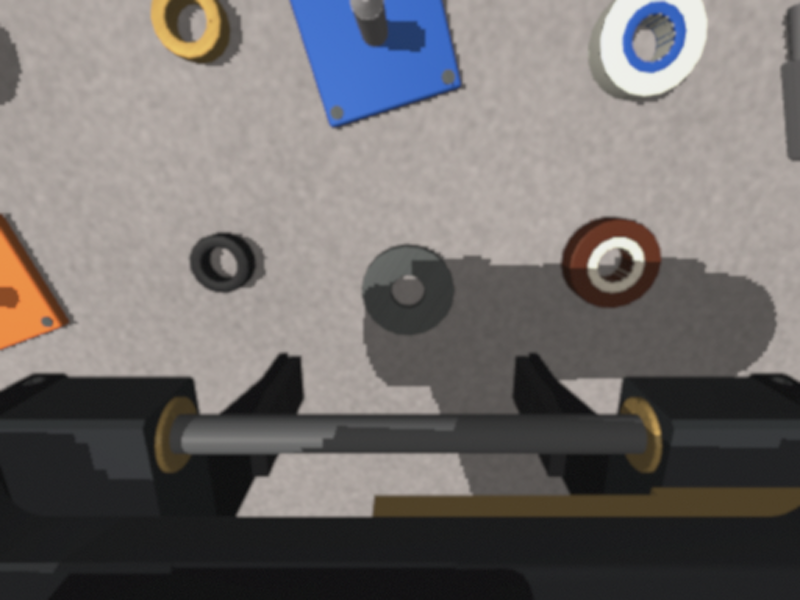

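```bash
python3 - <<'E'
from h import *
p=dict(np.load('pics/w2.npz'))
for n,px,z in [('flange out',(408.5,289.5),.009),('flange bore',(408,290.5),.012),('brown disc',(615,264.5),.02),('black top',(223.5,261.5),.014),('brass',(190,21),.016),('white',(654,37),.02),('blue hole1',(337,113),.01),('hole2',(448,77),.01)]: print(n,ray(p,(np.array(px)+.5)/1.5625-.5,z).round(4))
E
```

```text
flange out [ 0.4372 -0.1462]
flange bore [ 0.4373 -0.1458]
brown disc [ 0.4571 -0.2807]
black top [ 0.4577 -0.0232]
brass [ 0.5963 -0.0223]
white [ 0.5874 -0.2842]
blue hole1 [ 0.5491 -0.1023]
hole2 [ 0.5689 -0.1696]
```

```bash
python3 -m handwheel '[[0.5,0.1,4,0,1],[0,0,5,0,1],[0,0,3,0,1],[0,0,1.1,0,1],[0,0,0,0,1],[0,0,0,0,0],[0,0,0,0,0],[0,0,0,0,0],[0,0,0,0,0],[0,0,0,0,0]]'
```

```text
time_s: 3.75
tcp_pos: [0.438, -0.1471, 0.074]
ee_rot: [[1.0, 0.0, 0.002], [0.0, -1.0, -0.0], [0.002, 0.0, -1.0]]
wrist_force: [-0.5, 2.8, 7.3]
gripper_width: 0.713
```

```bash
python3 -m handwheel '[[0,0,0,0,0],[0,0,-2,0,0],[0,0,-4,0,0],[0,0,-4,0,0],[0,0,0,0,0],[0,0,0,0,0]]'; python3 look.py w3
```

```text
time_s: 4.5
tcp_pos: [0.4364, -0.1471, 0.1724]
ee_rot: [[1.0, -0.001, -0.002], [-0.001, -1.0, 0.001], [-0.002, -0.001, -1.0]]
wrist_force: [0.2, -0.9, -1.7]
gripper_width: 0.714
4.5 [ 0.4364 -0.1471  0.1724] [[1.0, -0.001, -0.0019], [-0.001, -1.0, 0.0006], [-0.0019, -0.0006, -1.0]] [ 1.65559858e+00  1.38981223e+01 -3.13784746e+01 -5.03395894e-02
 -4.48328517e+01  8.83212460e+01] [ 0.21 -0.85 -1.71]
```

View pics/w3.png

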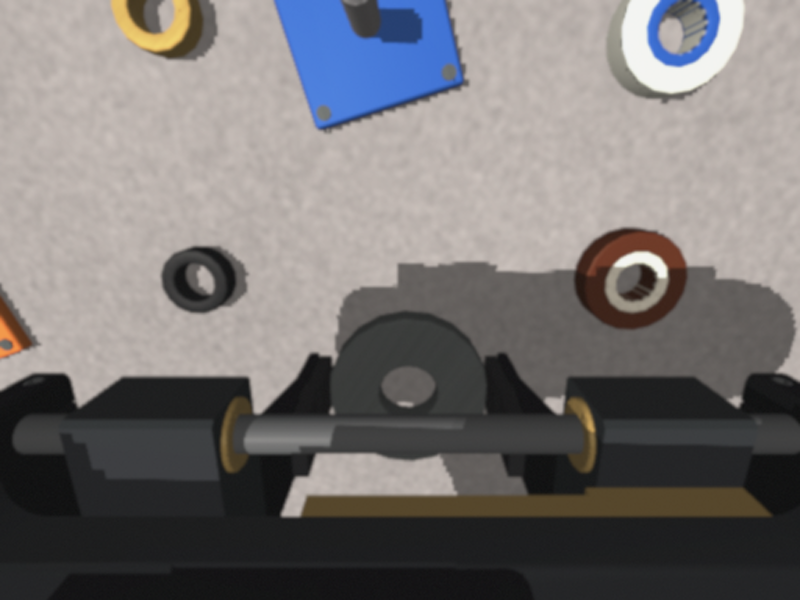

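```bash
python3 - <<'E'
from h import *
p=dict(np.load('pics/w3.npz'));t=np.array([.4364,-.1471,.1724]);im=cv2.imread('pics/w3_raw.png')
for n,px,z in [('bore L',(381.5,386),-.062),('bore R',(437,386),-.062),('bore top',(409,365),-.062),('front edge top',(408,311.5),-.062),('L',(331,382),-.062),('R',(486,382),-.062)]: print(n,(ray(p,(np.array(px)+.5)/1.5625-.5,t[2]+z)-t[:2]).round(4))
E
```

```text
bore L [0.0008 0.0098]
bore R [ 0.0007 -0.0123]
bore top [ 0.0099 -0.0012]
front edge top [ 0.032  -0.0008]
L [0.0025 0.0298]
R [ 0.0025 -0.0317]
```

```bash
python3 -m handwheel '[[0,-5,0,0,0],[-1.2,-5.5,0,0,0],[-1.4,-5.5,0,0,0],[-1.4,-5.5,0,0,0],[-1.4,-5.5,0,0,0],[-1.2,-2.7,0,0,0],[0,0,0,0,0],[0,0,0,0,0],[0,0,0,0,0]]'; python3 look.py w4
```

```text
time_s: 5.68
tcp_pos: [0.3715, 0.1489, 0.1727]
ee_rot: [[1.0, -0.002, -0.001], [-0.002, -1.0, -0.001], [-0.001, 0.001, -1.0]]
wrist_force: [0.1, 0.1, -1.7]
gripper_width: 0.711
5.675 [0.3715 0.1489 0.1727] [[1.0, -0.0018, -0.0011], [-0.0018, -1.0, -0.001], [-0.0011, 0.001, -1.0]] [ 4.53744515e+01  8.27975454e+00 -3.90422567e+01 -4.36054384e-03
 -4.27628722e+01  4.45231391e+01] [ 0.14  0.13 -1.68]
```

View pics/w4.png

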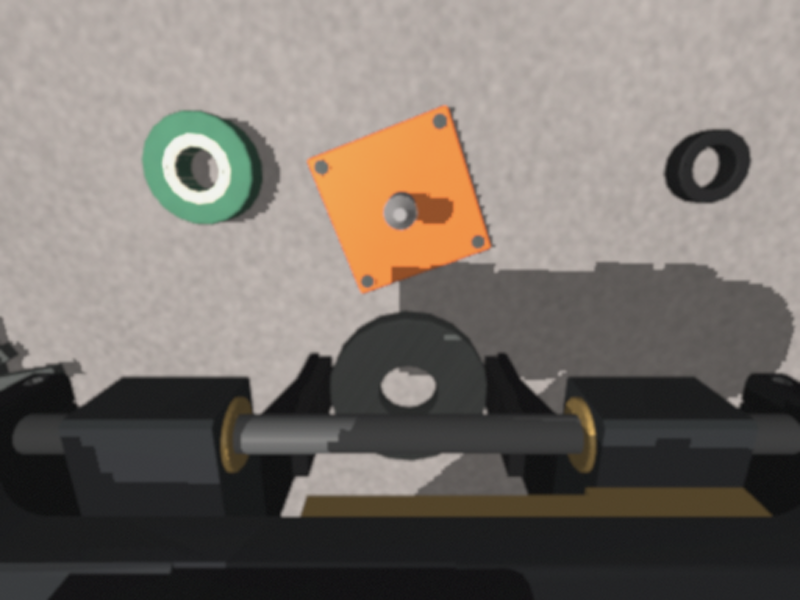

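```bash
python3 - <<'E'
from h import *
p=dict(np.load('pics/w4.npz'));t=np.array([.3715,.1489,.1727])
for n,px,z in [('plate',(401.7,205.5),.01),('tip',(399.5,214),.066),('shoulder',(400,210),.058),('green disc',(197,167),.02),('black',(708,165),.016)]:
  a=ray(p,(np.array(px)+.5)/1.5625-.5,z);print(n,a.round(4),(a-t[:2]).round(4))
E
```

```text
plate [0.4351 0.1514] [0.0636 0.0025]
tip [0.4355 0.1517] [0.064  0.0028]
shoulder [0.4366 0.1516] [0.0651 0.0027]
green disc [0.4565 0.2619] [0.085 0.113]
black [ 0.4569 -0.0171] [ 0.0854 -0.166 ]
```

```bash
python3 -m handwheel '[[3,-0.2,0,0,0],[2.5,-0.1,0,0,0],[1,0,0,0,0],[0,0,0,0,0],[0,0,0,0,0]]'
```

```text
time_s: 6.35
tcp_pos: [0.4356, 0.1523, 0.173]
ee_rot: [[1.0, -0.001, -0.001], [-0.001, -1.0, -0.001], [-0.001, 0.001, -1.0]]
wrist_force: [-0.9, -0.3, -2.3]
gripper_width: 0.713
```

```bash
python3 -m handwheel '[[0.08,0,2,0,0],[0,0,1.5,0,0],[0,0,1,0,0],[0,0,0,0,0],[0,0,0,0,0]]'; python3 look.py w5
```

```text
time_s: 6.98
tcp_pos: [0.4375, 0.1531, 0.1288]
ee_rot: [[1.0, 0.0, 0.001], [0.0, -1.0, 0.001], [0.001, -0.001, -1.0]]
wrist_force: [0.1, 0.6, -1.1]
gripper_width: 0.714
6.975 [0.4375 0.1531 0.1288] [[1.0, 0.0002, 0.0009], [0.0002, -1.0, 0.0005], [0.0009, -0.0005, -1.0]] [ 3.94615160e+01  1.80379830e+01 -3.39297086e+01  1.47529279e-02
 -3.79733302e+01  5.05382498e+01] [ 0.06  0.61 -1.15]
```

View pics/w5.png

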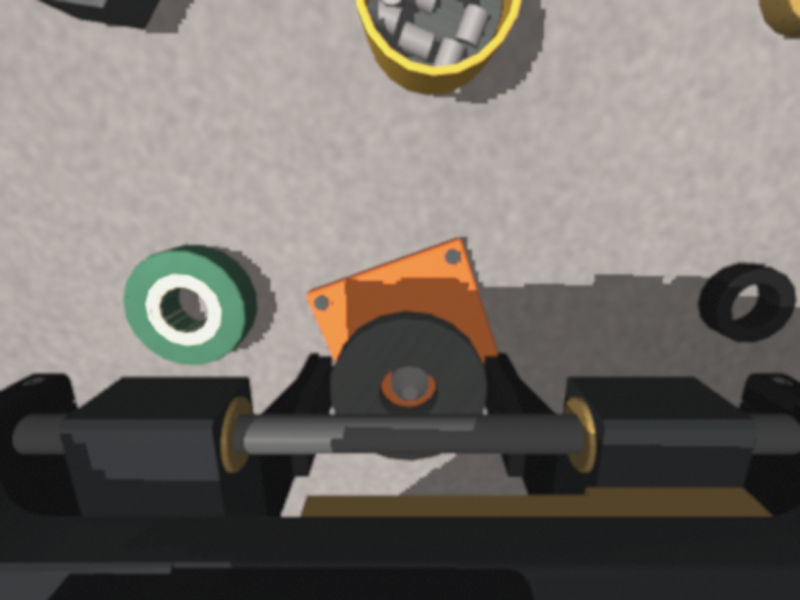

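The pin tip shows in the middle of the flange bore, around (410,383), and the side force is low. I'll lower it fully.

```bash
python3 -m handwheel '[[0,0,1.5,0,0],[0,0,1.5,0,0],[0,0,1,0,0],[0,0,0.4,0,0],[0,0,0,0,0],[0,0,0,0,0]]'
```

```text
time_s: 7.78
tcp_pos: [0.4375, 0.1531, 0.0846]
ee_rot: [[1.0, -0.0, 0.001], [-0.0, -1.0, 0.001], [0.001, -0.001, -1.0]]
wrist_force: [-0.6, 0.1, -2.7]
gripper_width: 0.71
```

```bash
python3 -m handwheel '[[0,0,0.1,0,0],[0,0,0,0,1],[0,0,0,0,1],[0,0,0,0,1],[0,0,-3,0,1],[0,0,-4,0,1],[0,1,-5,0,1],[0,6,0,0,1],[0,6,0,0,1],[0,6,0,0,1]]';python3 -m handwheel '[[0,6,0,0,1],[0,6,0,0,1],[0.5,6,0,0,1],[1,6,0,0,1],[0.5,0.4,0,0,1],[0,0,0,0,1],[0,0,0,0,1]]'; python3 look.py w6
```

```text
time_s: 9.02
tcp_pos: [0.437, -0.0387, 0.2036]
ee_rot: [[1.0, 0.001, 0.001], [0.001, -1.0, 0.0], [0.001, -0.0, -1.0]]
wrist_force: [0.6, -0.3, 0.4]
gripper_width: 1.001
time_s: 9.9
tcp_pos: [0.4569, -0.2799, 0.2032]
ee_rot: [[1.0, 0.001, -0.001], [0.001, -1.0, 0.0], [-0.001, -0.0, -1.0]]
wrist_force: [-0.6, 0.9, -0.1]
gripper_width: 1.001
9.9 [ 0.4569 -0.2799  0.2032] [[1.0, 0.0014, -0.0006], [0.0014, -1.0, 0.0004], [-0.0006, -0.0004, -1.0]] [-1.41507922e+01  1.82859809e+01 -1.92544539e+01 -1.81263769e-02
 -5.24985320e+01  1.04240239e+02] [-0.59  0.86 -0.14]
```

View pics/w6.png

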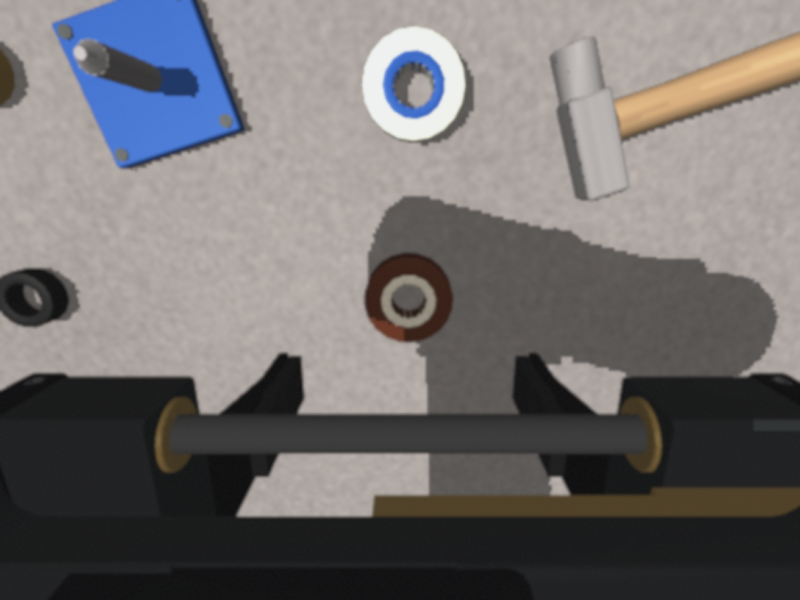

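```bash
python3 - <<'E'
from h import *
p=dict(np.load('pics/w6.npz'))
for n,px,z in [('brown',(408.5,300.5),.02),('white',(414.5,84),.02),('h1',(65,32),.01),('h2',(226,121),.01),('h3',(122,155),.01),('bluetip',(84,51),.066),('black',(33,295),.016)]:
  a=ray(p,(np.array(px)+.5)/1.5625-.5,z);print(n,a.round(4))
E
```

```text
brown [ 0.4573 -0.281 ]
white [ 0.5877 -0.2843]
h1 [ 0.6166 -0.0816]
h2 [ 0.5689 -0.1691]
h3 [ 0.5491 -0.1016]
bluetip [ 0.5937 -0.1277]
black [ 0.4597 -0.0281]
```

```bash
python3 -m handwheel '[[0,0.15,4,0,1],[0,0,5,0,1],[0,0,3,0,1],[0,0,0.9,0,1],[0,0,0,0,1],[0,0,0,0,0],[0,0,0,0,0],[0,0,0,0,0],[0,0,0,0,0],[0,0,0,0,0]]';python3 -m handwheel '[[0,0,-2,0,0],[0,0,-4,0,0],[0,0,-3.5,0,0],[0,0,0,0,0],[0,0,0,0,0]]'
```

```text
time_s: 11.2
tcp_pos: [0.4575, -0.2826, 0.0749]
ee_rot: [[1.0, -0.0, 0.001], [-0.0, -1.0, -0.0], [0.001, 0.0, -1.0]]
wrist_force: [-0.2, 2.0, 5.5]
gripper_width: 0.674
time_s: 11.82
tcp_pos: [0.4562, -0.2823, 0.1681]
ee_rot: [[1.0, -0.001, -0.002], [-0.001, -1.0, 0.001], [-0.002, -0.001, -1.0]]
wrist_force: [-0.1, 0.4, -1.5]
gripper_width: 0.672
```

```bash
python3 -m handwheel '[[0,-5,0,0,0],[-0.3,-6,0,0,0],[-0.3,-6,0,0,0],[-0.3,-6,0,0,0],[-0.3,-6,0,0,0],[-0.3,-6,0,0,0],[-0.4,-5.5,0,0,0],[0,-3,0,0,0],[0,0,0,0,0],[0,0,0,0,0]]'
```

```text
time_s: 13.08
tcp_pos: [0.4374, 0.1515, 0.168]
ee_rot: [[1.0, -0.0, -0.003], [-0.001, -1.0, -0.002], [-0.003, 0.002, -1.0]]
wrist_force: [0.3, 0.8, -2.0]
gripper_width: 0.675
```

```bash
python3 -m handwheel '[[0,-0.12,0,0,0],[0,0,1.5,0,0],[0,0,1.3,0,0],[0,0,0,0,0],[0,0,1,0,0],[0,0,0.5,0,0],[0,0,0,0,0],[0,0,0,0,0]]'; python3 look.py w7
```

```text
time_s: 14.08
tcp_pos: [0.4384, 0.1537, 0.1264]
ee_rot: [[1.0, 0.0, 0.0], [0.0, -1.0, 0.0], [0.0, -0.0, -1.0]]
wrist_force: [0.1, -0.0, -2.3]
gripper_width: 0.672
14.075 [0.4384 0.1537 0.1264] [[1.0, 0.0001, 0.0004], [0.0001, -1.0, 0.0002], [0.0004, -0.0002, -1.0]] [ 3.94415969e+01  1.83643650e+01 -3.38994641e+01  9.57515097e-03
 -3.77116957e+01  5.05540051e+01] [ 0.13 -0.04 -2.27]
```

View pics/w7.png

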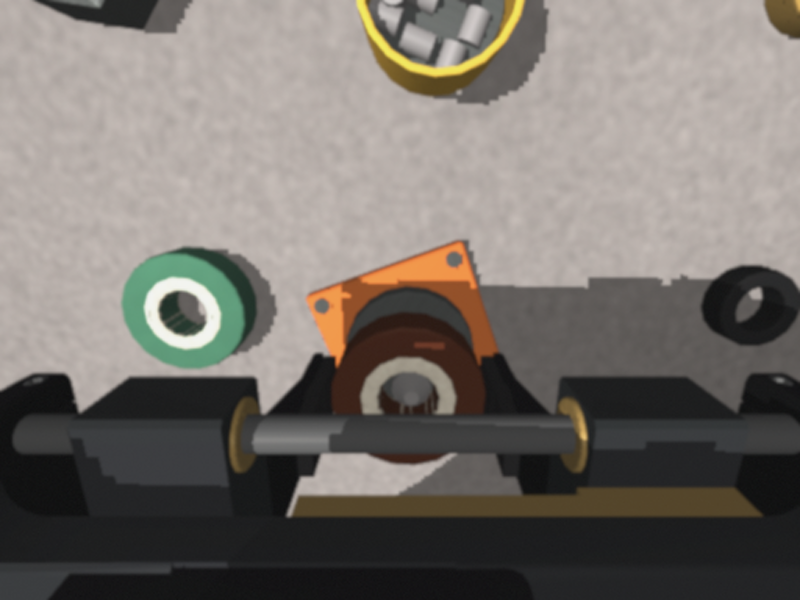

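The pin is in the brown wheel's bore, centred at about x=410. The flange is visible lying flat below it.

```bash
python3 -m handwheel '[[-0.08,0.06,1,0,0],[0,0,1,0,0],[0,0,0.6,0,0],[0,0,0.3,0,0],[0,0,0,0,0],[0,0,0,0,0]]';python3 -m handwheel '[[0,0,0.1,0,0],[0,0,0,0,0]]'
```

```text
time_s: 14.88
tcp_pos: [0.4376, 0.153, 0.0973]
ee_rot: [[1.0, -0.0, 0.0], [-0.0, -1.0, 0.0], [0.0, -0.0, -1.0]]
wrist_force: [-0.4, -0.2, -2.5]
gripper_width: 0.677
time_s: 15.12
tcp_pos: [0.4376, 0.1531, 0.0968]
ee_rot: [[1.0, -0.0, 0.001], [-0.0, -1.0, 0.0], [0.001, -0.0, -1.0]]
wrist_force: [-2.4, -0.8, 5.0]
gripper_width: 0.672
```

```bash
python3 -m handwheel '[[0,0,0,0,1],[0,0,0,0,1],[0,0,0,0,1],[0,0,-2,0,1],[0,0,-4.5,0,1],[3,3,-4.2,0,1],[4.3,4.4,0,0,1],[4.3,4.4,0,0,1],[3.8,4.4,0,0,1],[0.5,1.2,0,0,1]]';python3 -m handwheel '[[0,0,0,0,1],[0,0,0,0,1]]'; python3 look.py w8
```

```text
time_s: 16.38
tcp_pos: [0.598, -0.0236, 0.2023]
ee_rot: [[1.0, -0.004, -0.0], [-0.004, -1.0, -0.0], [-0.0, 0.0, -1.0]]
wrist_force: [-1.1, 0.2, 0.6]
gripper_width: 0.998
time_s: 16.62
tcp_pos: [0.5956, -0.0201, 0.2032]
ee_rot: [[1.0, 0.001, -0.001], [0.001, -1.0, 0.0], [-0.001, -0.0, -1.0]]
wrist_force: [-0.0, 0.2, -0.5]
gripper_width: 1.0
16.625 [ 0.5956 -0.0201  0.2032] [[1.0, 0.001, -0.0007], [0.001, -1.0, 0.0001], [-0.0007, -0.0001, -1.0]] [ 1.36135808e+01  2.36038762e+01 -1.07832447e+01 -1.97229200e-02
 -5.56510386e+01  7.64544204e+01] [-0.03  0.23 -0.45]
```

View pics/w8.png

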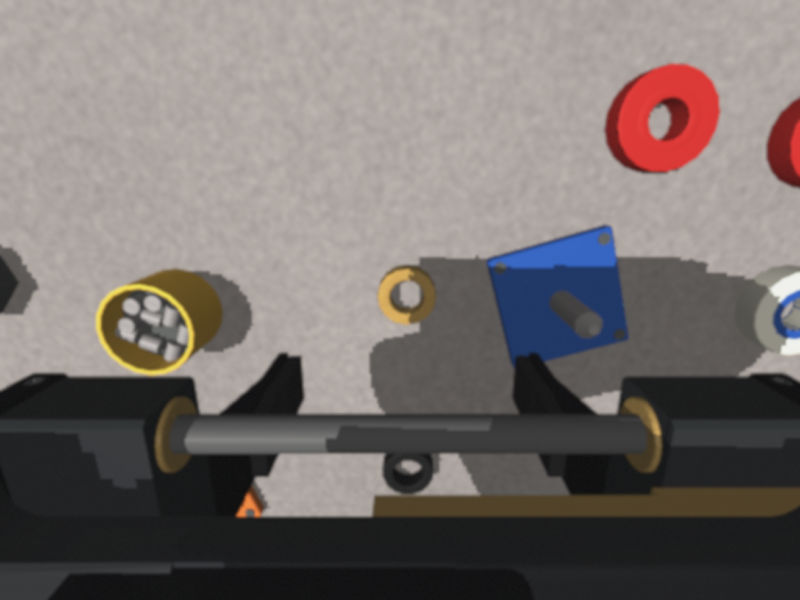

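```bash
python3 - <<'E'
from h import *
p=dict(np.load('pics/w8.npz'))
f=lambda px,z:ray(p,(np.array(px)+.5)/1.5625-.5,z)
print('brass',f((407,293.5),.016),f((406.5,294.5),.016),'blue',(f((501,268),.01)+f((620,334),.01))/2,f((590,327),.066),'black',f((409,466),.016))
E
```

```text
brass [ 0.59962205 -0.02019287] [ 0.59892344 -0.01985626] blue [ 0.5920648  -0.12714955] [ 0.59398696 -0.12385794] black [ 0.46252596 -0.02168628]
```

```bash
python3 -m handwheel '[[0.35,0.1,4,0,1],[0,0,5,0,1],[0,0,3,0,1],[0,0,0.9,0,1],[0,0,0,0,1],[0,0,0,0,0],[0,0,0,0,0],[0,0,0,0,0],[0,0,0,0,0],[0,0,0,0,0]]';python3 -m handwheel '[[0,0,0,0,0],[0,0,-2,0,0],[0,0,-4,0,0],[0,0,-5,0,0],[0,0,0,0,0],[0,0,0,0,0]]'
```

```text
time_s: 17.92
tcp_pos: [0.6, -0.0221, 0.0743]
ee_rot: [[1.0, -0.0, 0.0], [-0.0, -1.0, 0.0], [0.0, -0.0, -1.0]]
wrist_force: [-0.7, 0.3, 0.6]
gripper_width: 0.519
time_s: 18.68
tcp_pos: [0.5992, -0.0221, 0.1836]
ee_rot: [[1.0, -0.001, -0.002], [-0.001, -1.0, 0.0], [-0.002, -0.0, -1.0]]
wrist_force: [0.6, 0.6, -1.6]
gripper_width: 0.446
```

```bash
python3 -m handwheel '[[-3.5,-3.5,0,0,0],[-4.3,-4.4,0,0,0],[-4.2,-4.4,0,0,0],[-3.2,-3.9,0,0,0],[-1,-1.2,0,0,0],[0,0,0,0,0],[0,0,0,0,0],[0,0,0,0,0]]'
```

```text
time_s: 19.68
tcp_pos: [0.4385, 0.1511, 0.1839]
ee_rot: [[1.0, -0.002, -0.001], [-0.002, -1.0, -0.0], [-0.001, 0.0, -1.0]]
wrist_force: [0.3, -0.4, 0.1]
gripper_width: 0.444
```

```bash
python3 -m handwheel '[[-0.12,-0.18,1,0,0],[0,0,2,0,0],[0,0,0.5,0,0],[0,0,0,0,0],[0,0,0,0,0]]'; python3 -m handwheel '[[0,0,1,0,0],[0,0,0.8,0,0],[0,0,0,0,0],[0,0,0,0,0]]'; python3 look.py w9
```

```text
time_s: 20.3
tcp_pos: [0.4372, 0.154, 0.1497]
ee_rot: [[1.0, -0.0, 0.001], [-0.0, -1.0, 0.001], [0.001, -0.001, -1.0]]
wrist_force: [0.7, -0.3, -0.4]
gripper_width: 0.445
time_s: 20.8
tcp_pos: [0.4369, 0.1538, 0.1312]
ee_rot: [[1.0, -0.0, 0.0], [-0.0, -1.0, -0.0], [0.0, 0.0, -1.0]]
wrist_force: [-0.2, -0.3, -1.1]
gripper_width: 0.445
20.8 [0.4369 0.1538 0.1312] [[1.0, -0.0, 0.0], [-0.0, -1.0, -0.0001], [0.0, 0.0001, -1.0]] [ 3.95822059e+01  1.77972191e+01 -3.37943272e+01  1.02064367e-02
 -3.84103561e+01  5.04087628e+01] [-0.15 -0.33 -1.06]
```

View pics/w9.png

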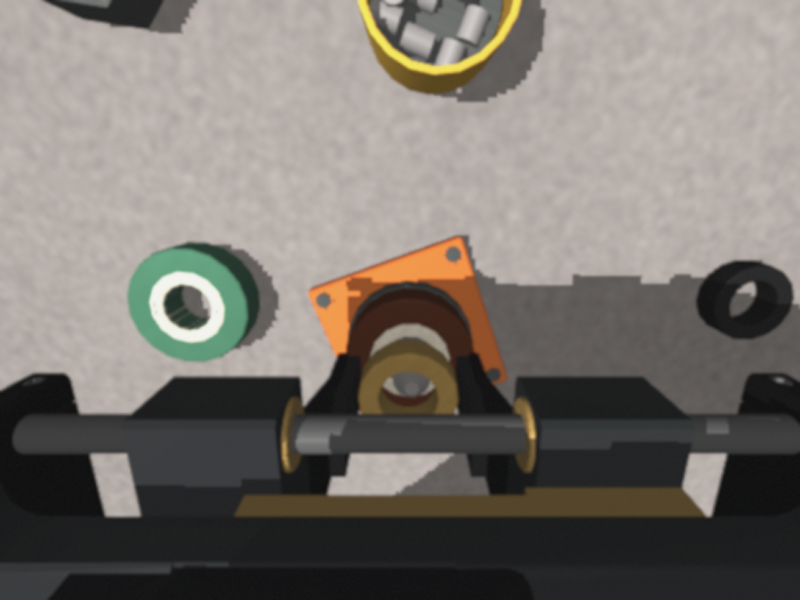

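The pin tip is inside the collar bore at about (410,382), and the brown wheel lies flat below. I'll lower the collar the rest of the way.

```bash
python3 -m handwheel '[[0,0.05,0.9,0,0],[0,0,0.5,0,0],[0,0,0,0,0],[0,0,0.1,0,0],[0,0,0,0,0]]'
```

```text
time_s: 21.48
tcp_pos: [0.4368, 0.1533, 0.1163]
ee_rot: [[1.0, -0.0, 0.0], [-0.0, -1.0, 0.0], [0.0, -0.0, -1.0]]
wrist_force: [-0.1, -1.3, 0.1]
gripper_width: 0.446
```

```bash
python3 -m handwheel '[[0,0,0,0,1],[0,0,0,0,1],[0,0,0,0,1],[0,0,-3,0,1],[0,0,-3.5,0,1],[0.5,4,-2.2,0,1],[0.5,6,0,0,1],[0.5,5,0,0,1],[0.5,2.4,0,0,1],[0,0,0,0,1]]';python3 -m handwheel '[[0,0,0,0,1],[0,0,0,0,1]]'; python3 look.py w10; python3 - <<'E'
import cv2
im=cv2.imread('pics/w10_raw.png');cv2.imwrite('pics/w10c.png',cv2.resize(im[130:240,190:340],None,fx=5,fy=5,interpolation=cv2.INTER_CUBIC))
E
```

```text
time_s: 22.72
tcp_pos: [0.4567, -0.022, 0.2032]
ee_rot: [[1.0, -0.003, 0.0], [-0.003, -1.0, 0.0], [0.0, -0.0, -1.0]]
wrist_force: [-0.7, 0.6, 0.3]
gripper_width: 1.001
time_s: 22.98
tcp_pos: [0.4567, -0.0199, 0.2033]
ee_rot: [[1.0, 0.001, 0.0], [0.001, -1.0, 0.0], [0.0, -0.0, -1.0]]
wrist_force: [0.0, 0.1, -0.9]
gripper_width: 1.001
22.975 [ 0.4567 -0.0199  0.2033] [[1.0, 0.0013, 0.0], [0.0013, -1.0, 0.0001], [0.0, -0.0001, -1.0]] [ 1.79609057e+01  1.10678590e+01 -2.96144918e+01 -4.81338944e-03
 -4.93163133e+01  7.21145411e+01] [ 0.04  0.1  -0.88]
```

View pics/w10c.png

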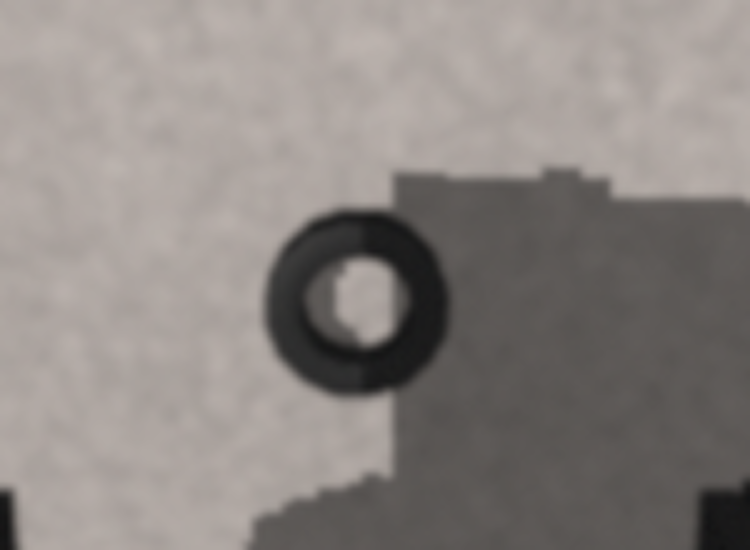

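```bash
python3 - <<'E'
from h import *
p=dict(np.load('pics/w10.npz'))
print(ray(p,(356.5/5-.5+190,302.5/5-.5+130),.014))
E
python3 -m handwheel '[[0,0,4,0,1],[0,0,5,0,1],[0,0,2,0,1],[0,0,0,0,1],[0,0,0,0,1]]'
```

```text
[ 0.45774356 -0.02051006]
time_s: 23.65
tcp_pos: [0.4576, -0.0202, 0.0941]
ee_rot: [[1.0, 0.001, 0.002], [0.001, -1.0, 0.0], [0.002, -0.0, -1.0]]
wrist_force: [0.4, 0.1, -0.2]
gripper_width: 0.999
```

```bash
python3 -m handwheel '[[0.05,0.1,2,0,1],[0,0,0,0,1],[0,0,0,0,0],[0,0,0,0,0],[0,0,0,0,0],[0,0,0,0,0],[0,0,0,0,0],[0,0,0,0,0]]';python3 -m handwheel '[[0,0,-2,0,0],[0,0,-4,0,0],[0,0,-5,0,0],[0,0,0,0,0],[0,0,0,0,0]]'
```

```text
time_s: 24.65
tcp_pos: [0.4573, -0.0217, 0.0733]
ee_rot: [[1.0, -0.0, 0.0], [-0.0, -1.0, -0.0], [0.0, 0.0, -1.0]]
wrist_force: [-0.4, -0.4, 0.8]
gripper_width: 0.446
time_s: 25.28
tcp_pos: [0.4565, -0.0218, 0.1828]
ee_rot: [[1.0, -0.001, -0.001], [-0.001, -1.0, 0.0], [-0.001, -0.0, -1.0]]
wrist_force: [-0.1, 0.3, -1.4]
gripper_width: 0.449
```

```bash
python3 -m handwheel '[[1.5,2.5,0,0,0],[2,4,0,0,0],[2,3,0,0,0],[1.2,0.8,0,0,0],[0,0,0,0,0],[0,0,0,0,0],[0,0,0,0,0]]'; python3 look.py w11; cat > blue.py <<'E'
from h import *
import sys
n,lo,hi=sys.argv[1],int(sys.argv[2]),int(sys.argv[3])
p=dict(np.load(f'pics/{n}.npz'));im=cv2.imread(f'pics/{n}_raw.png');hsv=cv2.cvtColor(im,cv2.COLOR_BGR2HSV)
m=cv2.inRange(hsv,(lo,120,40),(hi,255,255))
c=max(cv2.findContours(m,cv2.RETR_EXTERNAL,cv2.CHAIN_APPROX_NONE)[0],key=cv2.contourArea)
q=cv2.approxPolyDP(cv2.convexHull(c),6,True)[:,0]
g=np.array([ray(p,a,.01) for a in q]);print(q.tolist(),g.round(4).tolist(),np.linalg.norm(g-np.roll(g,1,0),axis=1).round(4),'centre',g.mean(0).round(4))
E
python3 blue.py w11 100 130; python3 blue.py w4 5 15
```

```text
time_s: 26.15
tcp_pos: [0.5236, -0.1239, 0.1832]
ee_rot: [[1.0, 0.001, -0.0], [0.001, -1.0, 0.0], [-0.0, -0.0, -1.0]]
wrist_force: [-0.4, 0.2, -0.8]
gripper_width: 0.447
26.15 [ 0.5236 -0.1239  0.1832] [[1.0, 0.001, -0.0005], [0.001, -1.0, 0.0001], [-0.0005, -0.0001, -1.0]] [ 3.95435380e+00  1.98251253e+01 -2.03274396e+01 -1.27601951e-02
 -4.98744497e+01  8.61125283e+01] [-0.37  0.23 -0.78]
[[294, 66], [315, 153], [235, 177], [207, 93]] [[0.6428, -0.1537], [0.5662, -0.1766], [0.5425, -0.0991], [0.6204, -0.0759]] [0.081  0.0799 0.0811 0.0813] centre [ 0.593  -0.1263]
[[285, 68], [313, 158], [231, 186], [197, 102]] [[0.4875, 0.1273], [0.4108, 0.0995], [0.384, 0.1766], [0.4603, 0.2037]] [0.0811 0.0816 0.0816 0.081 ] centre [0.4357 0.1518]
```

```bash
python3 -m handwheel '[[3,0.1,0,0,0],[3,0,0,0,0],[1,0,0,0,0],[0,0,0,0,0],[0,0,0,0,0],[0,0,0,0,0]]'
```

```text
time_s: 26.95
tcp_pos: [0.5934, -0.1257, 0.1835]
ee_rot: [[1.0, -0.0, -0.0], [-0.0, -1.0, 0.0], [-0.0, -0.0, -1.0]]
wrist_force: [0.4, 1.2, -1.1]
gripper_width: 0.447
```

```bash
python3 -m handwheel '[[0,0,2,0,0],[0,0,1.5,0,0],[0,0,1,0,0],[0,0,1,0,0],[0,0,0,0,0],[0,0,0,0,0],[0,0,0,0,0]]'; python3 look.py w12
```

```text
time_s: 27.82
tcp_pos: [0.5946, -0.1258, 0.1288]
ee_rot: [[1.0, -0.0, 0.001], [-0.0, -1.0, -0.0], [0.001, 0.0, -1.0]]
wrist_force: [0.1, 0.0, -0.2]
gripper_width: 0.447
27.825 [ 0.5946 -0.1258  0.1288] [[1.0, -0.0001, 0.0012], [-0.0001, -1.0, -0.0], [0.0012, 0.0, -1.0]] [ 3.30203484e+00  2.93855503e+01 -1.35387889e+01  8.11987547e-03
 -4.70092460e+01  8.66865709e+01] [ 0.11  0.05 -0.19]
```

View pics/w12.png

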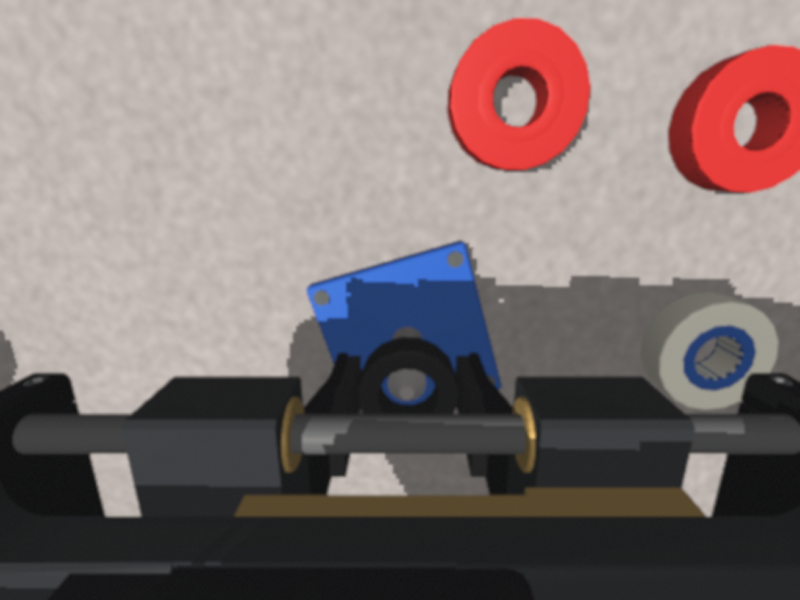

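The blue pin's tip at (406,385) sits in the middle of the spacer bore at (408,386). I'll lower and release.

```bash
python3 -m handwheel '[[0,0,1.5,0,0],[0,0,1.5,0,0],[0,0,1,0,0],[0,0,0.5,0,0],[0,0,0,0,0],[0,0,0.1,0,0],[0,0,0,0,0]]'
```

```text
time_s: 28.75
tcp_pos: [0.5941, -0.1258, 0.0833]
ee_rot: [[1.0, 0.0, -0.0], [0.0, -1.0, -0.0], [-0.0, 0.0, -1.0]]
wrist_force: [-2.8, 1.1, 6.3]
gripper_width: 0.447
```

```bash
python3 -m handwheel '[[0,0,0,0,1],[0,0,0,0,1],[0,0,0,0,1],[0,0,-3,0,1],[0,0,-5,0,1],[0,3,-3.5,0,1],[-0.3,5,0,0,1],[-0.3,5,0,0,1],[0,2.9,0,0,1],[0,0,0,0,1]]';python3 -m handwheel '[[0,0,0,0,1],[0,0,0,0,1]]'; python3 look.py w13;python3 - <<'E'
from h import *
p=dict(np.load('pics/w13.npz'));im=cv2.imread('pics/w13_raw.png');m=cv2.inRange(cv2.cvtColor(im,cv2.COLOR_BGR2HSV),(100,120,30),(130,255,255));m[:, :200]=0;m[240:]=0
for c in cv2.findContours(m,cv2.RETR_EXTERNAL,cv2.CHAIN_APPROX_NONE)[0]:
    if len(c)>40: e=cv2.fitEllipse(c);print(e,ray(p,e[0],.02))
E
```

```text
time_s: 30.0
tcp_pos: [0.5877, -0.2868, 0.1966]
ee_rot: [[1.0, -0.004, -0.001], [-0.004, -1.0, 0.0], [-0.001, -0.0, -1.0]]
wrist_force: [0.8, -0.6, -0.1]
gripper_width: 0.993
time_s: 30.25
tcp_pos: [0.5884, -0.2837, 0.1973]
ee_rot: [[1.0, 0.001, -0.0], [0.001, -1.0, 0.0], [-0.0, -0.0, -1.0]]
wrist_force: [-0.5, -0.8, 0.1]
gripper_width: 1.0
30.25 [ 0.5884 -0.2837  0.1973] [[1.0, 0.0012, -0.0001], [0.0012, -1.0, 0.0001], [-0.0001, -0.0001, -1.0]] [-1.15823638e+01  2.90037297e+01 -2.53279973e+00 -7.53048789e-03
 -5.84709449e+01  1.01656025e+02] [-0.53 -0.76  0.11]
((260.0475158691406, 195.3428955078125), (30.32387924194336, 32.118839263916016), 91.39091491699219) [ 0.58717302 -0.28354191]
```

```bash
python3 -m handwheel '[[-0.1,0.08,4,0,1],[0,0,5,0,1],[0,0,2.5,0,1],[0,0,0.8,0,1],[0,0,0,0,1],[0,0,0,0,0],[0,0,0,0,0],[0,0,0,0,0],[0,0,0,0,0],[0,0,0,0,0]]';python3 -m handwheel '[[0,0,-2,0,0],[0,0,-4,0,0],[0,0,-4,0,0],[0,0,0,0,0],[0,0,0,0,0]]'
```

```text
time_s: 31.55
tcp_pos: [0.5873, -0.2854, 0.0748]
ee_rot: [[1.0, -0.0, 0.0], [-0.0, -1.0, 0.0], [0.0, -0.0, -1.0]]
wrist_force: [-1.9, 2.2, 3.4]
gripper_width: 0.668
time_s: 32.17
tcp_pos: [0.5863, -0.2853, 0.1729]
ee_rot: [[1.0, -0.001, -0.002], [-0.001, -1.0, 0.001], [-0.002, -0.001, -1.0]]
wrist_force: [-0.2, -0.1, -2.8]
gripper_width: 0.667
```

```bash
python3 -m handwheel '[[0.2,-4,0,0,0],[0.2,-5,0,0,0],[0.3,-4.5,0,0,0],[0.1,-2.4,0,0,0],[0,0,0,0,0],[0,0,0,0,0],[0,0,0,0,0]]'
```

```text
time_s: 33.05
tcp_pos: [0.5949, -0.1276, 0.1736]
ee_rot: [[1.0, -0.002, -0.001], [-0.002, -1.0, -0.0], [-0.001, 0.0, -1.0]]
wrist_force: [0.4, -0.2, -0.9]
gripper_width: 0.663
```

```bash
python3 -m handwheel '[[-0.08,-0.18,0.5,0,0],[0,0,1.5,0,0],[0,0,0.8,0,0],[0,0,0,0,0],[0,0,0,0,0]]';python3 -m handwheel '[[0,0,1,0,0],[0,0,0.6,0,0],[0,0,0,0,0],[0,0,0,0,0]]'
```

```text
time_s: 33.67
tcp_pos: [0.5947, -0.1248, 0.1464]
ee_rot: [[1.0, 0.0, 0.0], [0.0, -1.0, -0.0], [0.0, 0.0, -1.0]]
wrist_force: [-0.5, -0.6, -0.5]
gripper_width: 0.668
time_s: 34.17
tcp_pos: [0.5946, -0.1248, 0.1303]
ee_rot: [[1.0, -0.0, 0.0], [-0.0, -1.0, -0.0], [0.0, 0.0, -1.0]]
wrist_force: [-0.5, 0.4, -2.2]
gripper_width: 0.666
```

```bash
python3 -m handwheel '[[0,0.05,0.8,0,0],[0,0,0.7,0,0],[0,0,0,0,0],[0,0,0,0,0]]';python3 -m handwheel '[[0,0,0.7,0,0],[0,0,0.6,0,0],[0,0,0.15,0,0],[0,0,0,0,0],[0,0,0,0,0]]'
```

```text
time_s: 34.67
tcp_pos: [0.5945, -0.1253, 0.1152]
ee_rot: [[1.0, -0.0, 0.0], [-0.0, -1.0, -0.0], [0.0, 0.0, -1.0]]
wrist_force: [0.4, -0.1, -1.6]
gripper_width: 0.67
time_s: 35.3
tcp_pos: [0.5942, -0.1252, 0.1008]
ee_rot: [[1.0, -0.0, -0.0], [-0.0, -1.0, 0.0], [-0.0, -0.0, -1.0]]
wrist_force: [-0.6, -0.0, 1.2]
gripper_width: 0.668
```

Force is coming on at exactly the expected height. I'll release, back away and check.

```bash
python3 -m handwheel '[[0,0,0.04,0,0],[0,0,0,0,1],[0,0,0,0,1],[0,0,0,0,1],[0,0,-2,0,1],[0,0,-4,0,1],[0,0,-5,0,1],[-3,0,-4,0,1],[-4,0,-2,0,1],[0,0,0,0,1]]';python3 -m handwheel '[[-4,3,0,0,1],[-4,5,0,0,1],[0,6,0,0,1],[0,6,0,0,1],[0,0,0,0,1],[0,0,0,0,1]]'; python3 - <<'E'
from station import sense,cams
from h import *
s=sense();print(s['time_s'],s['tcp_pos'],s['wrist_force'])
out=[]
for n,boxes in dict(scene=[(305,175,66,60),(200,150,66,60)],side=[(135,150,66,60),(265,190,66,60)]).items():
    p=cams.camera_params(n);im=cams.capture(n)[:,:,::-1].copy();cv2.imwrite(f'pics/{n}9_raw.png',im)
    O=[];B=[]
    for L,(x,y),st in((O,(.434,.1505),[(.01,.022,.032),(.022,.042,.03),(.042,.058,.02)]),(B,(.5902,-.1255),[(.01,.026,.02),(.026,.046,.03)])):
        L+=[(circ(x,y,b,r),(0,255,0)) for a,b,r in st]
    out.append(np.hstack([overlay(im,p,o,*b,6) for o,b in zip((O,B),boxes)]))
v=np.vstack(out);print(v.shape);cv2.imwrite('pics/final.png',cv2.resize(v,None,fx=.8,fy=.8,interpolation=cv2.INTER_AREA))
E
```

```text
time_s: 36.55
tcp_pos: [0.5231, -0.1254, 0.2729]
ee_rot: [[1.0, -0.0, 0.004], [-0.0, -1.0, 0.0], [0.004, -0.0, -1.0]]
wrist_force: [0.1, -0.7, -0.9]
gripper_width: 1.002
time_s: 37.3
tcp_pos: [0.4454, -0.3241, 0.2692]
ee_rot: [[1.0, -0.001, -0.002], [-0.001, -1.0, 0.001], [-0.002, -0.001, -1.0]]
wrist_force: [0.4, 0.9, 0.7]
gripper_width: 1.001
37.3 [ 0.44536272 -0.32414705  0.26921489] [0.3980445  0.94020897 0.67714546]
(720, 792, 3)
```

View pics/final.png

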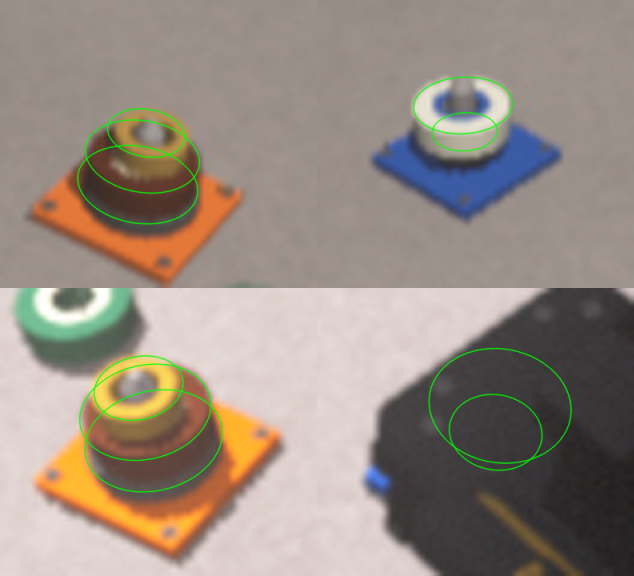

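The last picture shows both stacks flat. On the orange pin, flange, brown wheel and collar lie close to their predicted outlines with the pin tip through the collar. On the blue pin, the white wheel's top face matches its outline. The gripper is clear of everything, though it hides the blue stack in the side view.

```bash
python3 -c "
from station import job,sense
print(sense()['joint_velocities']);print(job.finish_job())"
```

```text
[ 0.62655938 -0.56623564 -0.01088916  0.0820727  -0.08194601  0.09767936]
the job is handed in; nothing more can be done
None
```

I threaded both packs and handed the job in at about 37 s of the 115 s allowed; no verdict is reported. The orange pin has, from the bottom up, the steel flange, the brown wheel and the brass collar. The blue pin has the black spacer and then the white wheel. Both wheels were lowered until the wrist force showed contact, and only then released.

- **Seating:** The brown wheel, the spacer and the white wheel showed clear contact at the expected height. The flange never showed it, so it was let go within about 0.5 mm of the plate; the collar's contact was only faint. Later pictures show the flange flat under the brown wheel and the collar on top of it.
- **Final pictures:** Both stacks look flat and fully down, and the gripper was open and well clear. In the scene view, the orange stack's outlines sat a few mm off the parts. I put that down to my rough pin estimate, because the pin leaves only 3.5 mm of play.
- **Not confirmed:** The gripper hid the blue stack in the side view, so its final check rests on the scene view alone. In that view the white wheel sat at the right height, with the spacer hidden beneath it. I did not measure the green wheel, nut or tin again, but no move came near them and no unexpected forces showed.
- **Camera disagreement:** The wrist camera read about 3.5 mm further in x than the two fixed cameras. I measured parts and pins with the wrist camera alike, so the difference cancelled out.

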